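# Cover the cup and start the timer

### The job

Take the blue lid by its knob from its sloping rest and lower it, still held, onto the upright white cup, so that its plug sits inside the mouth and the lid lies level on the rim, and let go of it there. Then turn the red timer dial clockwise past its click, so that it stays at its second position by itself. Leave the cup standing about where it is, keep the lid on it, and do not shift the upside-down cup, the spice jar, or the straw carton.

Things in the scene. Friction and masses are not known exactly. Their poses are not given: they have to be found in the camera images.
- lid: Loose round blue cup lid, 0.09 kg. Origin on its axis in the flange's underside (which lies on the rim); z out through the knob. Flange 88 mm across, z 0 to 6 mm; knob a cylinder 26 mm across, z 6 to 36 mm; white plug below, 54 mm across, 8 mm deep. At the start it lies on the rest, axis 30 degrees from vertical, leaning roughly to -y; lifts off along its axis.
- lid_rest: Fixed dark wooden rest, 110 x 94 mm on plan, 75 mm high. Origin at the centre of its underside. Its sloping face (30 degrees) rises toward its own +x; the face's centre is 42 mm above the origin. Two steel pins, 14 mm above the face, hold the lid's edge at the lower (own -x) side, which is roughly to the robot's right.
- cup: The one upright white melamine cup, 74 mm in diameter at the rim, 64 mm high, open at the top, mouth about 65 mm wide inside, 0.2 kg nominal, loose. Origin at the centre of its underside, z up. With the lid seated, the lid's origin is 64 mm above the cup's origin.
- spare_cup: The same kind of white cup standing upside down (closed end up), 74 mm in diameter at the bottom, 64 mm high, loose; not to be used. Origin at the centre of its underside.
- timer: White round kitchen timer fixed to the worktop, 62 mm across, 44 mm high in all; its base is 26 mm high. Origin at the centre of its underside; the dial turns about its vertical axis. The red dial is a disc 44 mm across, 27 to 35 mm above the worktop, with a ridge 6 mm thick and 36 mm long on it up to 44 mm. Grip the disc round its rim.
- timer_dial (a joint): Angle of the red dial in rad, growing clockwise seen from above. It has two resting positions: 0 (off, at the start) and 1.1 (on); between them, at 0.55, lies a sprung hump (about 0.1 N m at most), and let go it snaps to the nearer of the two. Stop at 1.3.
- spice_jar: Spice jar with a green cap, 46 mm in diameter, 106 mm high, loose bystander. Origin at the centre of its underside.
- straw_carton: Small plain white carton, 75 x 28 x 55 mm, loose bystander. Origin at the centre of its underside.
There are look-alikes about, which are no part of the job. What is meant by the timer is not orange, and is the larger of those in its own colour.

How it is judged:
By the outcome, as a careful person would: the job done as asked, in the order asked, and still so for the second after the job is handed in, with the robot touching nothing.
It also fails if it takes over 56 s, if anything falls off the work surface, if the arm or the gripper's body presses on something with over 40 N, if the wrist force passes 120 N, or if a joint passes its speed limit or range.

### The arm

A 6-joint arm with a two-finger parallel gripper is mounted at the origin on a cart in front of the work surface, level with it; the furniture and walls round the work are solid. World frame = base frame: x ahead of the robot, y to its left, z up, the work surface at z = 0. Lengths are in m, angles in degrees, forces in N, time in s.
With the tool pointing down it reaches from about 0.3 to 0.75 m from the base axis. Payload 8.5 kg.
Tool frame: the origin (TCP) lies midway between the tips of the shut fingers; the grasp point (between the pads) lies 19 mm behind it; z points along the fingers, y is the line along which they close (so a half turn about z gives the same grasp; the last joint's range is limited). The gripper opens to 85 mm and grips with 20 to 120 N. Pads are 22 mm wide; open, the fingers measure 114 mm over their backs; the gripper's body (76 mm by 85 mm) begins 54 mm behind the grasp point. The pads swing forward as they close: fully open they stand 13 mm farther back than shut.
Start: joints at [-80.804, 21.807, 74.336, -0, 83.858, -12.336], TCP at [0.202, -0.512, 0.231] pointing down, gripper open.
Joint ranges: [-178.18, 178.18], [-50.72, 133.34], [12.68, 142.11], [-81.47, 261.47], [9.98, 163.14], [-165.26, 165.26]. Speed limits (degrees/s): [136.94, 136.94, 180, 180, 180, 180].

### API

Orientations are given as a 3x3 rotation matrix whose columns are the frame's x, y, z axes.
In Python, from rig import env, viewer, recognise, pinpoint gives the robot as it stands.
- The arm moves only by the tool move_arm, never from a script. Its argument "plan" is text: rows parted by semicolons, each of 7 numbers parted by spaces: the shift along the tool's x, y, z in m, then the turn, a rotation vector about the tool's x, y, z in rad, then the finger opening in m, from 0 to 0.0854. A call has 1 to 12 rows; each row shifts and turns the commanded pose from where the row before left it, along the tool's axes as they then stand; what a row does not reach is not made up. A row lasts 1/8 s, in which the tool goes at most 62.5 mm and 10.7 degrees, less where a joint would pass 70% of its speed; a pose out of reach is approached as far as the arm can. A call is refused whole if a number of a shift passes 0.0625 or a number of a turn 0.188, either way. A call with a gripper value outside its range is refused whole. The fingers move at their own pace and stop on an object; "grip_force" is the grip in N (left out, the last holds). Time passes only in rows, so rows that do not move let the fingers close. It gives the time, the measured TCP pose, the force, the opening and the grip force at its end, in the units of the state.
- env.observe(): the state, without advancing time (a new reading comes with each control period).
- viewer.get_image(name): name is "scene" or "top" or "wrist"; returns (picture, depth): 400x640x3 uint8, red, green, blue; 400x640 float32, m along the optical axis (not along the pixel's ray), 0 where there is no reading.
- viewer.calibration(name): a dict with "fx", "fy", "cx", "cy" (pixels), "R" (3x3) and "t" (3): a world point X has camera coordinates R X + t. Camera axes: x right, y down, z forward; pixel columns grow to the right and rows downward; lengths in m; the calibration is good to about 2 mm. A picture is of the moment at which its call begins: read the wrist's pose just before it. calibration takes no time and is no camera call; for the wrist camera it gives the pose at the moment of the call.
- env.close_job(): hands the job in; it is judged then, once.
Trained networks look in the newest picture that a camera, given by its name, has taken for a name from the list of things; names that differ only in an ending like _2 or _b are one class to them, and where a whole thing is asked for, a point or a joint stands for the part that bears it (a point fixed in the world has none). Each returns a list of dicts, best first, with "conf" (0 to 1); they miss things now and then, are a little off and sometimes report something else, mostly with a low value. They report only what shows in the picture. A call takes as long as a camera call. They do not tell look-alikes from the thing itself.
- recognise(camera, name): "extent" ([centre column, centre row, width, height] in pixels, round what is visible of it).
- pinpoint(camera, name): "pixel" ([column, row] in pixels: a listed point, or the origin of a listed thing).
The state is a dict: "time_s": time; "q": joint angles; "qvel": joint speeds; "joint_efforts": joint torques, N m; "position": TCP position; "tool_rot": TCP orientation; "ft_force": force on the tool from outside, world axes, zero at the start; "wrist_torque": the same for the moment, N m; "grip_width": finger opening in m; "gripper_force": force on a finger pad.
Only numpy, scipy, OpenCV 4.12 (cv2) and the standard library are available. Lean on these libraries where they do the work, as an engineer would, in place of code of your own. Each camera call takes 0.05 s, during which the arm holds its last target. There are 200 camera calls.

## Working session

There is one attempt and no reset: what is moved stays moved. The work goes in short steps, Python scripts to look and compute and a tool call to move; the robot and the scene stay as the last step left them, time stands still between calls to the robot, and variables do not carry over. Pictures are saved under pics/ and viewed, at most 10 in all, crops included, and the job is handed in when it is done.

Besides the shell and the picture viewer there is one more tool, called after "Emit:" by a JSON object that holds its "api" and its "payload", one argument or row to a line. move_arm: Moves the arm, as the interface text tells. Its arguments: {"type":"object","properties":{"plan":{"type":"string"},"grip_force":{"type":"number"}},"required":["plan"]}

```bash
mkdir -p pics; cat > h.py <<'E'
import numpy as np, cv2
from rig import env, viewer, recognise, pinpoint
def shot(n,name=None):
    c=viewer.calibration(n); im,d=viewer.get_image(n)
    if name: cv2.imwrite(f'pics/{name}.png',im[:,:,::-1])
    return im,d,c
def world(c,u,v,z):  # depth
    p=np.array([(u-c['cx'])/c['fx']*z,(v-c['cy'])/c['fy']*z,z]); return np.array(c['R']).T@(p-np.array(c['t']))
def cloud(d,c):
    v,u=np.mgrid[:d.shape[0],:d.shape[1]]
    p=np.stack([(u-c['cx'])/c['fx']*d,(v-c['cy'])/c['fy']*d,d],-1)
    return (p-np.array(c['t']))@np.array(c['R'])
E
python3 - <<'E'
from h import *
np.set_printoptions(precision=3,suppress=True)
for n in ['top','scene']:
    im,d,c=shot(n,n+'0'); P=cloud(d,c)
    for t in ['lid','lid_rest','cup','spare_cup','timer','spice_jar','straw_carton']:
        for r in recognise(n,t)[:4]:
            if r['conf']<.2: continue
            u,v=map(int,r['extent'][:2]); 
            print(n,t,round(r['conf'],2),np.round(r['extent']),P[min(v,399),min(u,639)])
print(env.observe()['time_s'])
E
```

```text
top lid 0.66 [251. 213.  34.  32.] [0.493 0.231 0.089]
top lid_rest 0.96 [251. 214.  39.  37.] [0.491 0.232 0.087]
top cup 0.78 [428. 219.  26.  29.] [ 0.49  -0.255  0.01 ]
top spare_cup 0.72 [465. 194.  30.  31.] [ 0.552 -0.346  0.064]
top timer 0.67 [297. 220.  25.  21.] [0.479 0.114 0.042]
top timer 0.65 [385. 227.  14.  15.] [ 0.466 -0.133  0.028]
top timer 0.54 [412. 173.  24.  20.] [ 0.614 -0.206  0.045]
top spice_jar 0.71 [362. 223.  23.  19.] [ 0.464 -0.06   0.106]
top straw_carton 0.73 [184. 224.  17.  27.] [0.463 0.42  0.054]
scene lid 0.72 [313. 251.  31.  20.] [0.498 0.244 0.064]
scene lid_rest 0.72 [313. 267.  38.  28.] [0.494 0.258 0.005]
scene cup 0.57 [311. 267.  38.  28.] [0.495 0.264 0.007]
scene cup 0.55 [375. 158.  18.  24.] [ 0.487 -0.277  0.021]
scene spare_cup 0.56 [364. 140.  18.  19.] [ 0.549 -0.333  0.045]
scene timer 0.71 [339. 159.  11.  17.] [ 0.603 -0.196  0.035]
scene timer 0.52 [335. 232.  17.  21.] [0.477 0.135 0.032]
scene spice_jar 0.61 [359. 187.  15.  32.] [ 0.465 -0.039  0.076]
0.8
```

```bash
python3 - <<'E'
import cv2
a=cv2.imread('pics/top0.png')[150:270,150:510]
b=cv2.imread('pics/scene0.png')[100:310,230:470]
cv2.imwrite('pics/t1.png',cv2.resize(a,(798,266),interpolation=3)); cv2.imwrite('pics/s1.png',cv2.resize(b,(686,600),interpolation=3))
E
```

```text
(no output)
```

View pics/t1.png

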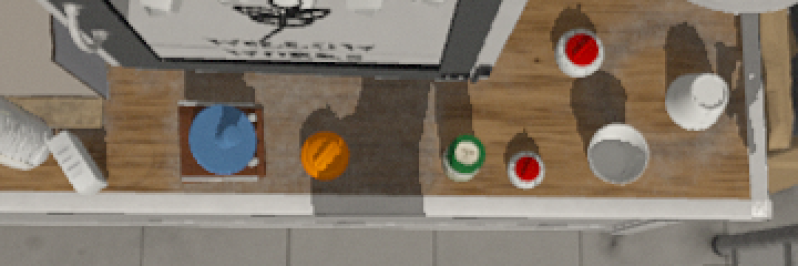

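View pics/s1.png

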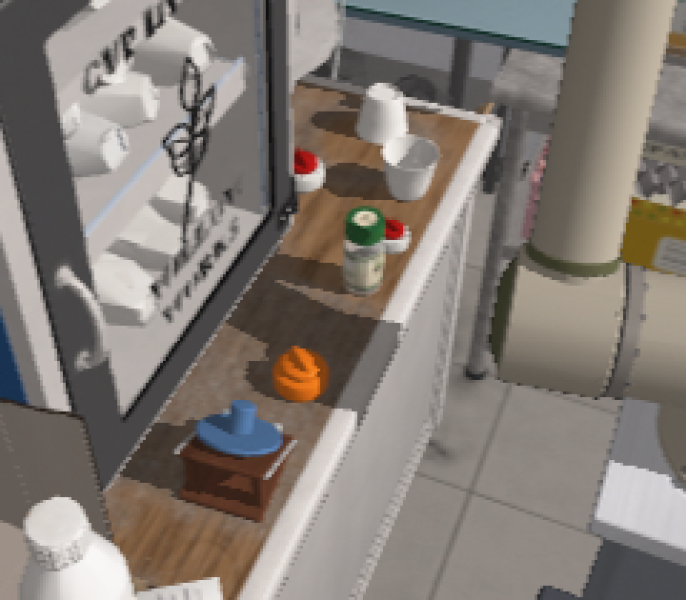

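The top view shows three timer look-alikes: orange at full-image (297,220), a small red one at (385,227) and a large red one at (412,173). I choose the large red one. The open cup is at (428,219), the upside-down cup at (465,194), and the lid on its rest at (251,213). The cabinet stands behind the lid.

```bash
cat >> h.py <<'E'
def hsv(im): return cv2.cvtColor(im,cv2.COLOR_RGB2HSV)
def circ(p):  # 2D circle fit
    A=np.c_[2*p,np.ones(len(p))]; s=np.linalg.lstsq(A,(p**2).sum(1),rcond=None)[0]; return s[:2],np.sqrt(s[2]+s[:2]@s[:2])
def lidfit(im,d,c,near=None):
    P=cloud(d,c);H=hsv(im); m=(H[...,0]>98)&(H[...,0]<120)&(H[...,1]>110)&(d>0)
    if near is not None: m&=(np.linalg.norm(P-near,axis=-1)<.1)
    m=cv2.erode(m.astype(np.uint8),np.ones((2,2)))>0
    Q=P[m]; best=None; rng=np.random.default_rng(0)
    for _ in range(400):
        a=Q[rng.choice(len(Q),3,False)]; n=np.cross(a[1]-a[0],a[2]-a[0]); 
        if np.linalg.norm(n)<1e-6: continue
        n/=np.linalg.norm(n); k=abs((Q-a[0])@n)<.002
        if best is None or k.sum()>best.sum(): best=k
    F=Q[best]; o=F.mean(0); n=np.linalg.svd(F-o)[2][2]; n*=np.sign(n[2])
    h=(Q-o)@n; K=Q[(h>.026)&(h<.034)]
    return o,n,F,K,len(Q),Q[h>.015],h
E
python3 - <<'E'
from h import *
np.set_printoptions(precision=3,suppress=True)
im,d,c=shot('top'); P=cloud(d,c); print('cam',-np.array(c['R']).T@c['t'],c['fx'])
o,n,F,K,N,K2,h=lidfit(im,d,c,np.array([.49,.23,.08])); print('lid',o,n,len(F),N,'knob',K.mean(0) if len(K) else 0,len(K),h.max())
H=hsv(im)
red=((H[...,0]<6)|(H[...,0]>174))&(H[...,1]>150)&(d>0)
for b in [(.614,-.206),(.466,-.133)]:
    m=red&(np.hypot(P[...,0]-b[0],P[...,1]-b[1])<.05); Q=P[m]; print('dial',Q.mean(0),Q.min(0),Q.max(0),m.sum())
for b in [(.49,-.255),(.552,-.346)]:
    m=(abs(P[...,2]-.064)<.006)&(np.hypot(P[...,0]-b[0],P[...,1]-b[1])<.06); Q=P[m]; print('cup',Q.mean(0),Q.min(0),Q.max(0),m.sum(),circ(Q[:,:2]))
# obstacles taller than .12
m=(P[...,2]>.12)&(P[...,0]>.3)&(P[...,0]<.9)&(d>0)
for y in np.arange(-.6,.7,.1):
    k=m&(abs(P[...,1]-y)<.05); Q=P[k]
    if len(Q): print('y%.1f minx %.3f zmax %.3f n %d'%(y,np.percentile(Q[:,0],1),Q[:,2].max(),len(Q)))
k=m&(P[...,1]>-.3)&(P[...,1]<0); 
if k.any(): print('cab min y',P[k][:,1].min())
E
```

```text
cam [0.313 0.047 1.288] 455.5802248627182
lid [0.493 0.24  0.055] [ 0.061 -0.504  0.862] 327 643 knob [0.497 0.224 0.081] 61 0.03638033643354142
dial [ 0.62  -0.211  0.037] [ 0.599 -0.232  0.028] [ 0.641 -0.191  0.049] 163
dial [ 0.468 -0.14   0.028] [ 0.453 -0.153  0.021] [ 0.481 -0.127  0.039] 89
cup [ 0.485 -0.252  0.063] [ 0.447 -0.281  0.058] [ 0.518 -0.209  0.069] 96 (array([ 0.481, -0.246]), np.float64(0.035240539781254424))
cup [ 0.558 -0.359  0.062] [ 0.534 -0.383  0.058] [ 0.584 -0.333  0.07 ] 242 (array([ 0.558, -0.359]), np.float64(0.018289777071148466))
y-0.5 minx 0.691 zmax 0.490 n 1137
y-0.4 minx 0.705 zmax 0.496 n 5470
y-0.3 minx 0.710 zmax 0.496 n 7894
y-0.2 minx 0.301 zmax 0.689 n 2845
y-0.1 minx 0.301 zmax 0.688 n 5654
y-0.0 minx 0.570 zmax 0.736 n 10035
y0.1 minx 0.573 zmax 0.737 n 10054
y0.2 minx 0.576 zmax 0.775 n 9569
y0.3 minx 0.573 zmax 0.772 n 9536
y0.4 minx 0.556 zmax 0.677 n 4364
y0.5 minx 0.465 zmax 0.586 n 5627
y0.6 minx 0.494 zmax 0.584 n 5499
cab min y -0.29998011016750314
```

```bash
python3 - <<'E'
from h import *
im,d,c=shot('top'); P=cloud(d,c)
m=(P[...,2]>.12)&(P[...,0]>.29)&(P[...,0]<.9)&(d>0)
for y in np.arange(-.5,.05,.04):
  s=''
  for x in np.arange(.3,.8,.04):
    k=m&(abs(P[...,1]-y)<.02)&(abs(P[...,0]-x)<.02); s+=' %4d'%(P[k][:,2].max()*1000 if k.any() else 0)
  print('%.2f'%y,s)
b=im[0:400]; cv2.imwrite('pics/tfull.png',b[:,:,::-1])
E
```

```text
-0.50     0    0    0    0    0    0    0    0    0    0  214  216  436
-0.46     0    0    0    0    0    0    0    0    0    0    0  443  488
-0.42     0    0    0    0    0    0    0    0    0    0  428  489  493
-0.38     0    0    0    0    0    0    0    0    0    0  435  490  494
-0.34     0    0    0    0    0    0    0    0    0    0  433  490  495
-0.30     0    0    0    0    0    0    0    0    0    0  416  486  492
-0.26     0    0    0    0    0    0    0    0    0    0    0  431  484
-0.22   664  654    0    0    0    0    0    0    0    0    0    0  399
-0.18   687  674    0    0    0    0    0    0    0    0    0    0    0
-0.14   689  673    0    0    0    0    0    0    0    0    0    0    0
-0.10   678  641    0    0    0    0    0  664  664  664  665  665    0
-0.06   494    0    0    0    0    0    0  664  664  665  665  664    0
-0.02   179    0    0    0    0    0    0  665  665  666  665  664    0
0.02   181    0    0    0    0    0    0  665  665  735  666  665    0
```

View pics/tfull.png

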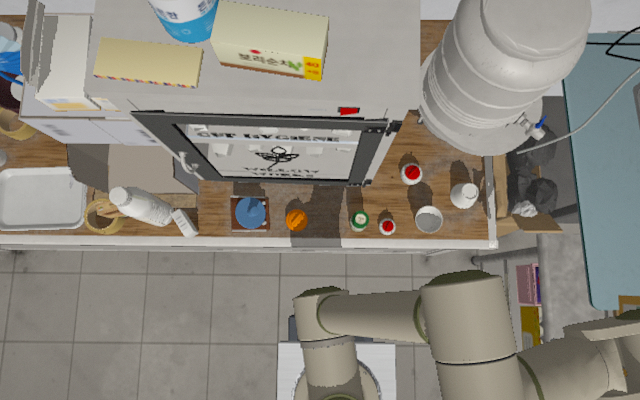

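The top view confirms that the tall mass at y -0.1 to -0.2 is the arm's own elbow. The cabinet front is at x≈0.57, its right side is at y≈-0.12, and a water jug hangs beyond x≈0.69.

```bash
cat >> h.py <<'E'
from scipy.spatial.transform import Rotation as Ro
def pose():
    s=env.observe(); return np.array(s['position']),np.array(s['tool_rot']).reshape(3,3),s
def plan(p,R,tp,TR,n=None):
    """n equal rows: constant twist-ish; print shift per row (tool axes as they stand), turn per row"""
    w=Ro.from_matrix(R.T@TR).as_rotvec(); D=np.linalg.norm(tp-p)
    m=max(int(np.ceil(D/.058)),int(np.ceil(np.degrees(np.linalg.norm(w))/10)),1) if n is None else n
    print('rows',m,'turn/row',np.round(w/m,4))
    Rc=R.copy()
    for i in range(m):
        s=Rc.T@(tp-p)/m; print(np.round(s,4)); Rc=Rc@Ro.from_rotvec(w/m).as_matrix()
    return m
def frame(z,y):
    z=z/np.linalg.norm(z); y=y-z*(y@z); y/=np.linalg.norm(y); return np.c_[np.cross(y,z),y,z]
E
python3 - <<'E'
from h import *
np.set_printoptions(precision=3,suppress=True)
p,R,s=pose(); print(p,R,s['time_s'],s['grip_width'],s['q'],s['ft_force'])
c=viewer.calibration('wrist'); Rc=np.array(c['R']); cw=-Rc.T@c['t']; print('cam in tool',R.T@(cw-p)); print(Rc@R); print(c['fx'])
# ditch noise: assumed axis -> yaw from pinned geometry
n=np.array([.06,-.5,.865]); n/=np.linalg.norm(n)
for yv in ([1.,0,0],[-1.,0,0],[0,1.,0],[0,-1.,0]):
    TR=frame(-n,np.array(yv)); k=np.array([.497,.224,.081]); tp=k+n*.08
    print(yv,tp); plan(p,R,tp,TR)
E
```

```text
[ 0.202 -0.512  0.231] [[ 0.93   0.367 -0.   ]
 [ 0.367 -0.93   0.   ]
 [ 0.    -0.    -1.   ]] 0.9 0.08519536984442601 [-80.806  21.807  74.337  -0.     83.858 -12.335] [-0.415 -0.059  0.337]
cam in tool [ 0.067  0.    -0.142]
[[-0.     1.    -0.001]
 [-0.965 -0.    -0.264]
 [-0.264  0.001  0.965]]
304.46895639409354
[1.0, 0, 0] [0.502 0.184 0.15 ]
rows 14 turn/row [ 0.026  0.03  -0.084]
[ 0.038 -0.038  0.006]
[ 0.041 -0.035  0.008]
[ 0.044 -0.031  0.01 ]
[ 0.046 -0.027  0.012]
[ 0.047 -0.023  0.014]
[ 0.049 -0.018  0.016]
[ 0.049 -0.014  0.018]
[ 0.05  -0.009  0.02 ]
[ 0.05  -0.004  0.022]
[0.049 0.001 0.023]
[0.048 0.005 0.025]
[0.047 0.01  0.026]
[0.045 0.015 0.027]
[0.043 0.019 0.028]
[-1.0, 0, 0] [0.502 0.184 0.15 ]
rows 14 turn/row [ 0.033 -0.029  0.134]
[ 0.038 -0.038  0.006]
[ 0.033 -0.043  0.006]
[ 0.027 -0.047  0.007]
[ 0.021 -0.05   0.008]
[ 0.014 -0.052  0.009]
[ 0.007 -0.053  0.01 ]
[ 0.001 -0.053  0.012]
[-0.006 -0.052  0.014]
[-0.013 -0.051  0.016]
[-0.019 -0.048  0.018]
[-0.024 -0.044  0.02 ]
[-0.029 -0.04   0.022]
[-0.034 -0.035  0.025]
[-0.037 -0.029  0.027]
[0, 1.0, 0] [0.502 0.184 0.15 ]
rows 16 turn/row [-0.003  0.046 -0.166]
[ 0.033 -0.034  0.005]
[ 0.038 -0.028  0.007]
[ 0.042 -0.021  0.008]
[ 0.044 -0.014  0.01 ]
[ 0.046 -0.006  0.012]
[0.045 0.001 0.014]
[0.044 0.009 0.017]
[0.041 0.016 0.018]
[0.037 0.022 0.02 ]
[0.032 0.028 0.022]
[0.026 0.033 0.023]
[0.019 0.036 0.025]
[0.011 0.039 0.025]
[0.004 0.04  0.026]
[-0.004  0.04   0.026]
[-0.012  0.038  0.026]
[0, -1.0, 0] [0.502 0.184 0.15 ]
rows 14 turn/row [0.038 0.002 0.028]
[ 0.038 -0.038  0.006]
[ 0.037 -0.039  0.007]
[ 0.036 -0.04   0.009]
[ 0.035 -0.04   0.011]
[ 0.034 -0.041  0.012]
[ 0.033 -0.041  0.014]
[ 0.031 -0.042  0.015]
[ 0.03  -0.042  0.017]
[ 0.029 -0.042  0.019]
[ 0.028 -0.042  0.02 ]
[ 0.027 -0.042  0.022]
[ 0.025 -0.042  0.024]
[ 0.024 -0.042  0.025]
[ 0.023 -0.041  0.027]
```

Emit:
{"api": "move_arm", "payload": {
  "plan": "0.038 -0.038 0.006 0.026 0.03 -0.084 0.06; 0.041 -0.035 0.008 0.026 0.03 -0.084 0.06; 0.044 -0.031 0.010 0.026 0.03 -0.084 0.06; 0.046 -0.027 0.012 0.026 0.03 -0.084 0.06; 0.047 -0.023 0.014 0.026 0.03 -0.084 0.06; 0.049 -0.018 0.016 0.026 0.03 -0.084 0.06; 0.049 -0.014 0.018 0.026 0.03 -0.084 0.06; 0.05 -0.009 0.02 0.026 0.03 -0.084 0.06; 0.05 -0.004 0.022 0.026 0.03 -0.084 0.06; 0.049 0.001 0.023 0.026 0.03 -0.084 0.06; 0.048 0.005 0.025 0.026 0.03 -0.084 0.06; 0.035 0.008 0.01 0.026 0.03 -0.084 0.06",
  "grip_force": 40
}}

```text
time_s: 2.4
position: [0.4554, 0.0697, 0.1704]
tool_rot: [[0.167, 0.986, -0.016], [0.886, -0.143, 0.441], [0.433, -0.088, -0.897]]
ft_force: [0.1, -0.0, -0.0]
grip_width: 0.06
gripper_force: 0.0
```

```bash
python3 - <<'E'
from h import *
np.set_printoptions(precision=4,suppress=True)
p,R,s=pose(); print(p,R,s['time_s'],s['grip_width'],s['q'])
im,d,c=shot('wrist','w1'); 
o,n,F,K,N,K2,h=lidfit(im,d,c,np.array([.495,.23,.07])); print('lid',o,n,len(F),N,'knob',K.mean(0),len(K),h.max())
print(np.degrees(np.arccos(n[2])))
E
```

```text
[0.4554 0.0697 0.1704] [[ 0.1673  0.9858 -0.0164]
 [ 0.8858 -0.143   0.4415]
 [ 0.4328 -0.0884 -0.8971]] 2.4 0.05997451434881959 [-20.2097  18.3827  95.9566  24.7428  77.4823 -18.7708]
lid [0.4974 0.2385 0.0536] [ 0.0414 -0.4983  0.866 ] 5440 6226 knob [0.4983 0.2232 0.0791] 678 0.032127657622554366
30.003442147048602
```

View pics/w1.png

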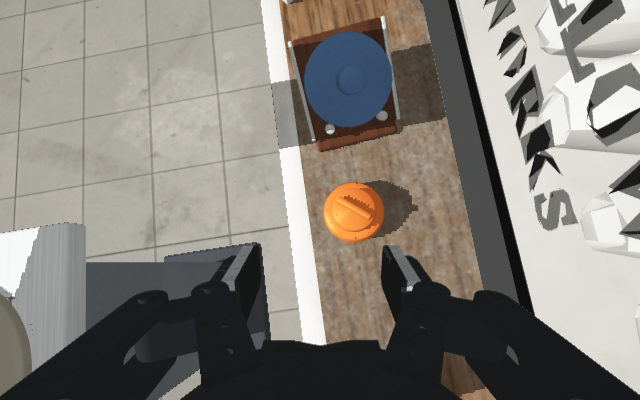

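The wrist view shows the blue lid at (348,78) on the wooden rest with its two pins, and the orange timer at (353,212). The fitted lid tilt is 30.0°, which matches the description.

```bash
cat >> h.py <<'E'
def lidcentre(o,n,F,K2):
    x=np.cross(n,[0,0,1.]);x/=np.linalg.norm(x);y=np.cross(n,x)
    out=[]
    for Q in (F,K2):
        q=np.c_[(Q-o)@x,(Q-o)@y].astype(np.float32)
        (a,b),r=cv2.minEnclosingCircle(q); out.append((o+a*x+b*y,r))
    return out
E
python3 - <<'E'
from h import *
np.set_printoptions(precision=4,suppress=True)
p,R,s=pose()
im,d,c=shot('wrist')
o,n,F,K,N,K2,h=lidfit(im,d,c,np.array([.495,.23,.07]))
Kt=(h>.0) 
C=lidcentre(o,n,F,K); print(n,C, np.percentile(h,99.5))
c0=C[0][0]; tp=c0+n*.075; print(tp)
TR=frame(-n,np.array([1.,0,0])); plan(p,R,tp,TR)
E
```

```text
[ 0.0411 -0.4979  0.8662] [(array([0.4978, 0.2377, 0.0531]), 0.04285408556461334), (array([0.4975, 0.238 , 0.0533]), 0.01300484873354435)] 0.031193328933223446
[0.5009 0.2003 0.1181]
rows 3 turn/row [ 0.01   0.02  -0.055]
[0.0327 0.01   0.0346]
[0.0314 0.0121 0.0351]
[0.03   0.0142 0.0356]
```

Emit:
{"api": "move_arm", "payload": {
  "plan": "0.0327 0.01 0.0346 0.01 0.02 -0.055 0.06; 0.0314 0.0121 0.0351 0.01 0.02 -0.055 0.06; 0.03 0.0142 0.0356 0.01 0.02 -0.055 0.06; 0 0 0 0 0 0 0.06; 0 0 0 0 0 0 0.06"
}}

```text
time_s: 3.12
position: [0.5002, 0.1948, 0.1174]
tool_rot: [[0.009, 0.999, -0.038], [0.869, 0.011, 0.494], [0.494, -0.038, -0.868]]
ft_force: [0.3, -0.8, 0.8]
grip_width: 0.0601
gripper_force: 0.0
```

```bash
python3 - <<'E'
from h import *
np.set_printoptions(precision=4,suppress=True)
p,R,s=pose()
im,d,c=shot('wrist','w2')
o,n,F,K,N,K2,h=lidfit(im,d,c,np.array([.495,.23,.07]))
C=lidcentre(o,n,F,K); print(p,n,C,R[:,2])
for c0 in (C[0][0],np.array([.4977,.2378,.0532])):
  tp=c0+n*.004; TR=frame(-n,np.array([1.,0,0])); plan(p,R,tp,TR,3)
print(s['q'])
E
```

```text
[0.5002 0.1948 0.1174] [ 0.0405 -0.4982  0.8661] [(array([0.4978, 0.2379, 0.0532]), 0.043123759329319), (array([0.4975, 0.2384, 0.0535]), 0.01294713281095028)] [-0.0381  0.4944 -0.8684]
rows 3 turn/row [ 0.0008  0.0015 -0.0032]
[0.0019 0.0002 0.0244]
[0.0019 0.0002 0.0244]
[0.0018 0.0002 0.0244]
rows 3 turn/row [ 0.0008  0.0015 -0.0032]
[0.0019 0.0001 0.0244]
[0.0018 0.0002 0.0244]
[0.0018 0.0002 0.0244]
[ -5.6665  27.612   92.4718  31.5589  68.8841 -19.6732]
```

Emit:
{"api": "move_arm", "payload": {
  "plan": "0.0055 0.0005 0.02 0.0025 0.0045 -0.0096 0.06; 0 0 0.02 0 0 0 0.06; 0 0 0.015 0 0 0 0.06; 0 0 0 0 0 0 0.06; 0 0 0 0 0 0 0.06"
}}

```text
time_s: 3.8
position: [0.499, 0.2274, 0.0729]
tool_rot: [[-0.001, 0.999, -0.04], [0.866, 0.021, 0.499], [0.499, -0.034, -0.866]]
ft_force: [-0.4, 0.0, -0.4]
grip_width: 0.0598
gripper_force: 0.0
```

```bash
python3 - <<'E'
from h import *
np.set_printoptions(precision=4,suppress=True)
p,R,s=pose()
n=np.array([.0408,-.498,.8662]); c0=np.array([.4977,.2379,.0532])
print(p,R,s['ft_force'],s['time_s']); plan(p,R,c0+n*.004,frame(-n,np.array([1.,0,0])),1)
E
```

```text
[0.499  0.2274 0.0729] [[-0.001   0.9992 -0.04  ]
 [ 0.8665  0.0208  0.4988]
 [ 0.4992 -0.0342 -0.8658]] [-0.3654  0.0214 -0.3977] 3.8
rows 1 turn/row [ 0.0008 -0.0009  0.001 ]
[-0.0007 -0.0004  0.0183]
```

Emit:
{"api": "move_arm", "payload": {
  "plan": "-0.0007 -0.0004 0.009 0 0 0 0.06; 0 0 0.009 0 0 0 0.06; 0 0 0 0 0 0 0.04; 0 0 0 0 0 0 0.0; 0 0 0 0 0 0 0.0; 0 0 0 0 0 0 0.0; 0 0 0 0 0 0 0.0; 0 0 0 0 0 0 0.0",
  "grip_force": 50
}}

```text
time_s: 4.8
position: [0.4974, 0.2363, 0.0565]
tool_rot: [[-0.001, 0.999, -0.041], [0.866, 0.021, 0.499], [0.5, -0.035, -0.866]]
ft_force: [-0.2, 0.3, 3.3]
grip_width: 0.0249
gripper_force: 49.0
```

Emit:
{"api": "move_arm", "payload": {
  "plan": "0 0 -0.02 0 0 0 0; 0 0 -0.03 0 0 0 0; 0 0 -0.04 0 0 0 0; 0 0 -0.04 0 0 0 0; 0 0 0 0 0 0 0"
}}

```text
time_s: 5.42
position: [0.5041, 0.1701, 0.1707]
tool_rot: [[-0.002, 0.999, -0.036], [0.867, 0.02, 0.498], [0.498, -0.03, -0.866]]
ft_force: [-1.0, 0.2, -0.8]
grip_width: 0.0246
gripper_force: 49.2
```

```bash
python3 - <<'E'
from h import *
np.set_printoptions(precision=4,suppress=True)
p,R,s=pose(); print(p,s['grip_width'],s['ft_force'],s['q'])
im,d,c=shot('wrist')
o,n,F,K,N,K2,h=lidfit(im,d,c,p); print('lid',n,-R[:,2],lidcentre(o,n,F,K)[0],'tool pos of centre',R.T@(lidcentre(o,n,F,K)[0][0]-p))
# cup from top
im,d,c=shot('top'); P=cloud(d,c)
m=(P[...,2]>.055)&(P[...,2]<.073)&(np.hypot(P[...,0]-.485,P[...,1]+.25)<.055); 
q=P[m][:,:2].astype(np.float32); print(cv2.minEnclosingCircle(q),circ(q), len(q))
print([r for r in pinpoint('top','cup')[:3]], [r for r in pinpoint('scene','cup')[:3]])
for r in pinpoint('top','cup')[:2]:
    u,v=r['pixel']; a=world(c,u,v,1.); ca=-np.array(c['R']).T@c['t']; r_=a-ca; print(ca-r_*ca[2]/r_[2])
tp=np.array([.485,-.17,.20]); plan(p,R,tp,frame(np.array([0,0,-1.]),np.array([1.,0,0])))
E
```

```text
[0.5041 0.1701 0.1707] 0.02460857226170585 [-0.9634  0.1532 -0.839 ] [ -8.5204  23.6871  88.5629  30.0089  76.8818 -18.5154]
lid [ 0.036  -0.4971  0.867 ] [ 0.0359 -0.4979  0.8665] (array([0.5048, 0.1721, 0.1676]), 0.04350483790040016) tool pos of centre [0.0002 0.0008 0.0036]
((0.48090600967407227, -0.2458692491054535), 0.03733789175748825) (array([ 0.4811, -0.2455]), np.float64(0.03506912740601855)) 114
[{'pixel': [422.9, 220.9], 'conf': 0.62}] []
[ 0.4855 -0.2457  0.    ]
rows 6 turn/row [-0.0058 -0.0869  0.0019]
[-0.0467 -0.0044 -0.0323]
[-0.0493 -0.0042 -0.0282]
[-0.0516 -0.0039 -0.0238]
[-0.0535 -0.0037 -0.0193]
[-0.055  -0.0035 -0.0146]
[-0.056  -0.0033 -0.0098]
```

Emit:
{"api": "move_arm", "payload": {
  "plan": "-0.0467 -0.0044 -0.0323 -0.0058 -0.0869 0.0019 0; -0.0493 -0.0042 -0.0282 -0.0058 -0.0869 0.0019 0; -0.0516 -0.0039 -0.0238 -0.0058 -0.0869 0.0019 0; -0.0535 -0.0037 -0.0193 -0.0058 -0.0869 0.0019 0; -0.055 -0.0035 -0.0146 -0.0058 -0.0869 0.0019 0; -0.056 -0.0033 -0.0098 -0.0058 -0.0869 0.0019 0; -0.056 0 0 0 0 0 0; -0.056 0 0 0 0 0 0; -0.056 0 0 0 0 0 0; -0.032 0 0 0 0 0 0; 0 0 0 0 0 0 0; 0 0 0 0 0 0 0"
}}

```text
time_s: 7.18
position: [0.4849, -0.3677, 0.1969]
tool_rot: [[-0.002, 1.0, -0.006], [1.0, 0.002, 0.003], [0.003, -0.006, -1.0]]
ft_force: [-1.0, 0.4, -0.5]
grip_width: 0.0244
gripper_force: 49.2
```

```bash
cat >> h.py <<'E'
def rim(P,c0,zr=.064,rad=.05):
    m=(abs(P[...,2]-zr)<.005)&(np.hypot(P[...,0]-c0[0],P[...,1]-c0[1])<rad); Q=P[m]
    return cv2.minEnclosingCircle(Q[:,:2].astype(np.float32)),circ(Q[:,:2]),len(Q)
E
python3 - <<'E'
from h import *
np.set_printoptions(precision=4,suppress=True)
p,R,s=pose(); print(p,R,s['grip_width'],s['q'],s['time_s'])
im,d,c=shot('wrist','w3'); P=cloud(d,c)
print(rim(P,(.481,-.246)))
# per height profile
for z in (.03,.045,.055,.060,.063,.066,.069):
    m=(abs(P[...,2]-z)<.0015)&(np.hypot(P[...,0]-.481,P[...,1]+.246)<.05); print(z,m.sum())
o,n,F,K,N,K2,h=lidfit(im,d,c,p); C=lidcentre(o,n,F,K)[0]; print('lid',n,C,R.T@(C[0]-p))
E
```

```text
[ 0.4849 -0.3677  0.1969] [[-0.0024  1.     -0.0058]
 [ 1.      0.0024  0.0028]
 [ 0.0029 -0.0058 -1.    ]] 0.02440840373668568 [-48.2431  29.2912  67.5654  -0.139   83.4851 -48.3666] 7.175
(((0.48287710547447205, -0.24642689526081085), 0.037039853632450104), (array([ 0.4829, -0.2468]), np.float64(0.03534411489562541)), 1139)
0.03 238
0.045 238
0.055 262
0.06 378
0.063 778
0.066 33
0.069 0
lid [ 0.0069 -0.0033  1.    ] (array([ 0.4851, -0.3676,  0.193 ]), 0.04385317489504814) [0.     0.0001 0.0039]
```

View pics/w3.png

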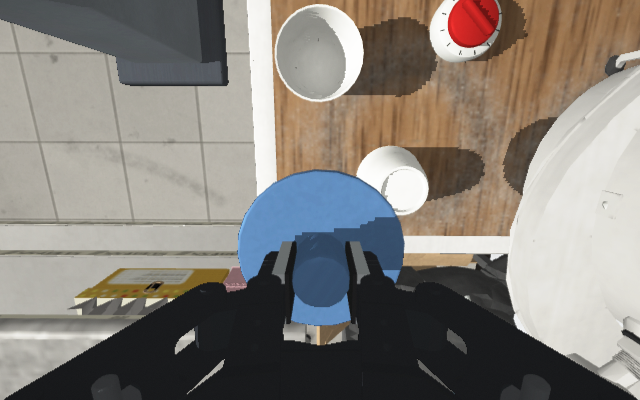

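The wrist view shows the lid held level at (320,245), the open cup at (320,52), the spare cup at (395,182) and the large red timer at (472,20). The cup rim fits a radius of 37.0 mm, centred at (0.4829,-0.2466).

```bash
python3 - <<'E'
from h import *
np.set_printoptions(precision=4,suppress=True)
p,R,s=pose(); plan(p,R,np.array([.4829,-.2466,.102]),frame(np.array([0,0,-1.]),np.array([1.,0,0])),4)
E
```

```text
rows 4 turn/row [-0.0014 -0.0006  0.0007]
[ 0.0302 -0.0003  0.0239]
[ 0.0302 -0.0004  0.0239]
[ 0.0302 -0.0004  0.0239]
[ 0.0302 -0.0005  0.0238]
```

Emit:
{"api": "move_arm", "payload": {
  "plan": "0.0302 -0.0004 0.0239 -0.0014 -0.0006 0.0007 0; 0.0302 -0.0004 0.0239 -0.0014 -0.0006 0.0007 0; 0.0302 -0.0004 0.0239 -0.0014 -0.0006 0.0007 0; 0.0302 -0.0004 0.0238 -0.0014 -0.0006 0.0007 0; 0 0 0 0 0 0 0; 0 0 0 0 0 0 0; 0 0 0 0 0 0 0"
}}

```text
time_s: 8.1
position: [0.4833, -0.2486, 0.103]
tool_rot: [[0.001, 1.0, 0.002], [1.0, -0.001, -0.002], [-0.002, 0.002, -1.0]]
ft_force: [-0.4, -0.4, -0.7]
grip_width: 0.0246
gripper_force: 49.2
```

```bash
python3 - <<'E'
from h import *
np.set_printoptions(precision=4,suppress=True)
p,R,s=pose(); print(p,s['grip_width'],s['time_s'],s['ft_force'])
plan(p,R,np.array([.4829,-.2466,.0755]),frame(np.array([0,0,-1.]),np.array([1.,0,0])),1)
im,d,c=shot('top'); P=cloud(d,c); print(rim(P,(.483,-.246)))
E
```

```text
[ 0.4833 -0.2486  0.103 ] 0.024567566450034887 8.1 [-0.437  -0.3631 -0.7317]
rows 1 turn/row [ 0.0022  0.0023 -0.0015]
[ 0.0021 -0.0004  0.0275]
(((0.0, 0.0), 0.0), (array([0., 0.]), np.float64(0.0)), 0)
```

Plug clearance is about 5 mm per side, so I'll correct by 2 mm and descend gently.

Emit:
{"api": "move_arm", "payload": {
  "plan": "0.0021 -0.0004 0.006 0.0022 0.0023 -0.0015 0; 0 0 0.007 0 0 0 0; 0 0 0.007 0 0 0 0; 0 0 0.006 0 0 0 0; 0 0 0 0 0 0 0; 0 0 0 0 0 0 0"
}}

```text
time_s: 8.9
position: [0.4825, -0.2459, 0.0764]
tool_rot: [[-0.0, 1.0, -0.001], [1.0, 0.0, 0.001], [0.001, -0.001, -1.0]]
ft_force: [-0.9, -0.1, -0.9]
grip_width: 0.0248
gripper_force: 49.2
```

```bash
python3 - <<'E'
from h import *
np.set_printoptions(precision=4,suppress=True)
p,R,s=pose(); print(p,R[:,2],s['grip_width'],s['time_s'],s['ft_force'],s['wrist_torque'])
im,d,c=shot('wrist','w4')
o,n,F,K,N,K2,h=lidfit(im,d,c,p); C=lidcentre(o,n,F,K)[0]; print('lid',n,C,R.T@(C[0]-p))
E
```

```text
[ 0.4825 -0.2459  0.0764] [-0.0012  0.001  -1.    ] 0.024759537729386386 8.9 [-0.85   -0.1348 -0.9096] [ 0.0585  0.0187 -0.0411]
lid [ 0.0011 -0.0011  1.    ] (array([ 0.4828, -0.2455,  0.0724]), 0.043512217700481415) [0.0003 0.0003 0.0039]
```

Emit:
{"api": "move_arm", "payload": {
  "plan": "0 0 0.0012 0 0 0 0; 0 0 0.0010 0 0 0 0; 0 0 0 0 0 0 0; 0 0 0 0 0 0 0"
}}

```text
time_s: 9.45
position: [0.4824, -0.2458, 0.074]
tool_rot: [[-0.0, 1.0, -0.001], [1.0, 0.0, 0.001], [0.001, -0.001, -1.0]]
ft_force: [0.2, 0.8, -0.4]
grip_width: 0.0247
gripper_force: 49.2
```

Emit:
{"api": "move_arm", "payload": {
  "plan": "0 0 0.0008 0 0 0 0; 0 0 0 0 0 0 0; 0 0 0 0 0 0 0"
}}

```text
time_s: 9.82
position: [0.4825, -0.2458, 0.0733]
tool_rot: [[-0.0, 1.0, -0.001], [1.0, 0.0, 0.001], [0.001, -0.001, -1.0]]
ft_force: [-0.6, 0.1, 0.3]
grip_width: 0.0243
gripper_force: 49.3
```

Emit:
{"api": "move_arm", "payload": {
  "plan": "0 0 0.0006 0 0 0 0; 0 0 0 0 0 0 0; 0 0 0 0 0 0 0"
}}

```text
time_s: 10.2
position: [0.4826, -0.2459, 0.0732]
tool_rot: [[-0.0, 1.0, -0.001], [1.0, 0.0, 0.001], [0.001, -0.001, -1.0]]
ft_force: [-0.8, 0.8, 5.5]
grip_width: 0.0248
gripper_force: 49.8
```

Contact at 5.5 N means the lid is seated. Release it and rise straight up.

Emit:
{"api": "move_arm", "payload": {
  "plan": "0 0 0 0 0 0 0.03; 0 0 0 0 0 0 0.045; 0 0 0 0 0 0 0.06; 0 0 0 0 0 0 0.06; 0 0 -0.01 0 0 0 0.06; 0 0 -0.02 0 0 0 0.06; 0 0 -0.04 0 0 0 0.06; 0 0 -0.05 0 0 0 0.06; 0 0 0 0 0 0 0.06"
}}

```text
time_s: 11.32
position: [0.4838, -0.2468, 0.1969]
tool_rot: [[-0.001, 1.0, 0.005], [1.0, 0.001, -0.004], [-0.004, 0.005, -1.0]]
ft_force: [-0.7, -0.5, -0.3]
grip_width: 0.0598
gripper_force: 0.0
```

```bash
python3 - <<'E'
from h import *
np.set_printoptions(precision=4,suppress=True)
p,R,s=pose(); print(p,s['grip_width'],s['q'],s['time_s'])
im,d,c=shot('wrist','w5'); P=cloud(d,c)
o,n,F,K,N,K2,h=lidfit(im,d,c,np.array([.483,-.246,.075])); print('lid',n,lidcentre(o,n,F,K))
im,d,c=shot('top'); P=cloud(d,c); H=hsv(im)
red=((H[...,0]<6)|(H[...,0]>174))&(H[...,1]>150)&(d>0)&(np.hypot(P[...,0]-.62,P[...,1]+.21)<.05)
Q=P[red]; print('dial',len(Q)); k=Q[Q[:,2]<.038]
if len(k)>5: print(cv2.minEnclosingCircle(k[:,:2].astype(np.float32)),circ(k[:,:2]))
yaw=np.radians(200); y=np.array([np.sin(yaw),-np.cos(yaw),0]) 
TR=frame(np.array([0,0,-1.]),y); print(TR); print('to look'); plan(p,R,np.array([.60,-.21,.17]),TR)
E
```

```text
[ 0.4838 -0.2468  0.1969] 0.059793954233898855 [-39.5208  22.5349  79.1249   0.0002  77.9656 -39.552 ] 11.325
lid [-0.0008 -0.0008  1.    ] [(array([ 0.4835, -0.2457,  0.0693]), 0.04276566579937935), (array([ 0.4832, -0.2452,  0.0693]), 0.012876160442829132)]
dial 166
((0.6207761168479919, -0.2127964198589325), 0.022098572924733162) (array([ 0.62  , -0.2115]), np.float64(0.015570154026752644))
[[-0.9397 -0.342   0.    ]
 [-0.342   0.9397  0.    ]
 [-0.      0.     -1.    ]]
to look
rows 11 turn/row [-0.0001  0.0007 -0.1745]
[0.0034 0.0106 0.0025]
[0.0015 0.011  0.0025]
[-0.0005  0.0111  0.0025]
[-0.0024  0.0108  0.0025]
[-0.0042  0.0102  0.0025]
[-0.0059  0.0093  0.0025]
[-0.0075  0.0082  0.0025]
[-0.0088  0.0068  0.0025]
[-0.0098  0.0051  0.0025]
[-0.0106  0.0033  0.0025]
[-0.011   0.0015  0.0025]
```

Emit:
{"api": "move_arm", "payload": {
  "plan": "0.0034 0.0106 0.0025 0 0.0007 -0.1745 0.06; 0.0015 0.011 0.0025 0 0.0007 -0.1745 0.06; -0.0005 0.0111 0.0025 0 0.0007 -0.1745 0.06; -0.0024 0.0108 0.0025 0 0.0007 -0.1745 0.06; -0.0042 0.0102 0.0025 0 0.0007 -0.1745 0.06; -0.0059 0.0093 0.0025 0 0.0007 -0.1745 0.06; -0.0075 0.0082 0.0025 0 0.0007 -0.1745 0.06; -0.0088 0.0068 0.0025 0 0.0007 -0.1745 0.06; -0.0098 0.0051 0.0025 0 0.0007 -0.1745 0.06; -0.0106 0.0033 0.0025 0 0.0007 -0.1745 0.06; -0.011 0.0015 0.0025 0 0.0007 -0.1745 0.06; 0 0 0 0 0 0 0.06"
}}

```text
time_s: 12.92
position: [0.5985, -0.2085, 0.1632]
tool_rot: [[-0.94, -0.341, -0.009], [-0.341, 0.94, 0.006], [0.007, 0.009, -1.0]]
ft_force: [0.1, 0.6, -1.0]
grip_width: 0.0602
gripper_force: 0.0
```

```bash
cat > dial.py <<'E'
from h import *
np.set_printoptions(precision=4,suppress=True)
import sys
p,R,s=pose(); print(p,R,s['grip_width'],s['q'],s['time_s'])
im,d,c=shot('wrist',sys.argv[1]); P=cloud(d,c); H=hsv(im)
red=((H[...,0]<6)|(H[...,0]>174))&(H[...,1]>130)&(d>0)&(np.hypot(P[...,0]-.62,P[...,1]+.21)<.05)
Q=P[red]; print(len(Q), np.percentile(Q[:,2],[1,25,50,75,99]))
k=Q[(Q[:,2]<.038)&(Q[:,2]>.025)]
ce,r=cv2.minEnclosingCircle(k[:,:2].astype(np.float32)); print('disc',ce,r)
w=Q[(Q[:,2]>.041)][:,:2]; ev=np.linalg.svd(w-w.mean(0))[2][0]; print('ridge',w.mean(0),np.degrees(np.arctan2(ev[1],ev[0]))%180,len(w))
if len(sys.argv)>2: plan(p,R,np.array([ce[0],ce[1],float(sys.argv[2])]),frame(np.array([0,0,-1.]),R[:,1]),1)
E
python3 dial.py w6 .08
```

```text
[ 0.5985 -0.2085  0.1632] [[-0.94   -0.3411 -0.0094]
 [-0.3412  0.94    0.0064]
 [ 0.0067  0.0093 -0.9999]] 0.06021411252736275 [ -29.9066   33.4239   65.7623    0.0511   81.4651 -139.8617] 12.925
1577 [0.0302 0.0343 0.0349 0.0359 0.0442]
disc (0.62109375, -0.21226108074188232) 0.022065408527851105
ridge [ 0.6206 -0.212 ] 134.9950516863738 246
rows 1 turn/row [ 0.0093 -0.0067  0.    ]
[-0.0204 -0.012   0.083 ]
```

View pics/w6.png

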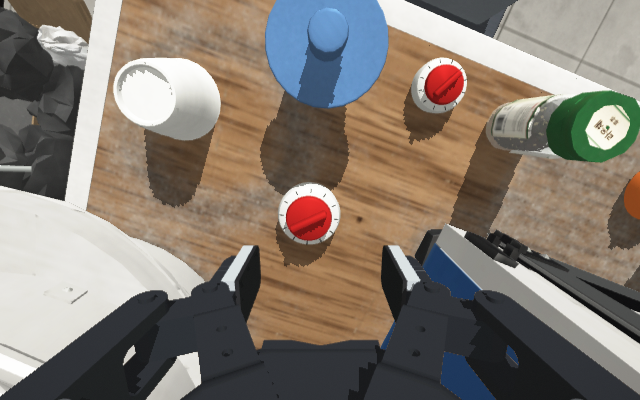

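The wrist view shows the large red timer at (309,215), the small red one at (440,85), the lid seated on the cup at (325,40), and the jar and spare cup untouched. The dial fit has a radius of 22.07 mm, centred at (0.621,-0.2123), which matches the description. Next I pre-turn the wrist away from the cabinet and come down over the dial.

Emit:
{"api": "move_arm", "payload": {
  "plan": "-0.0204 -0.012 0.03 0.0093 -0.0067 0 0.06; 0 0 0.03 0 0 -0.13 0.06; 0 0 0.02 0 0 -0.13 0.06; 0 0 0 0 0 0 0.06; 0 0 0 0 0 0 0.06"
}}

```text
time_s: 13.6
position: [0.6221, -0.2135, 0.0857]
tool_rot: [[-0.823, -0.569, 0.004], [-0.569, 0.823, -0.002], [-0.002, -0.004, -1.0]]
ft_force: [-0.6, -0.2, -0.6]
grip_width: 0.0597
gripper_force: 0.0
```

```bash
python3 dial.py w7 .027
```

```text
[ 0.6221 -0.2135  0.0857] [[-0.8226 -0.5687  0.0037]
 [-0.5687  0.8226 -0.0021]
 [-0.0018 -0.0039 -1.    ]] 0.05966446738184628 [ -29.2349   39.43     67.6994   -0.0029   72.6248 -153.8918] 13.6
3034 [0.0302 0.0343 0.0349 0.0358 0.0442]
disc (0.6222661137580872, -0.21114523708820343) 0.023098016157746315
ridge [ 0.6205 -0.212 ] 135.0726126374081 480
rows 1 turn/row [-0.0039  0.0018  0.    ]
[-0.0014  0.0021  0.0587]
```

Emit:
{"api": "move_arm", "payload": {
  "plan": "0.0004 0.002 0.02 -0.0039 0.0018 0 0.06; 0 0 0.02 0 0 0 0.06; 0 0 0.012 0 0 0 0.06; 0 0 0.0055 0 0 0 0.06; 0 0 0 0 0 0 0.06; 0 0 0 0 0 0 0.06"
}}

```text
time_s: 14.4
position: [0.6208, -0.212, 0.0279]
tool_rot: [[-0.82, -0.572, 0.0], [-0.572, 0.82, 0.0], [-0.0, 0.0, -1.0]]
ft_force: [-0.3, -0.3, -0.2]
grip_width: 0.0602
gripper_force: 0.0
```

Emit:
{"api": "move_arm", "payload": {
  "plan": "0 0 0 0 0 0 0.05; 0 0 0 0 0 0 0.0; 0 0 0 0 0 0 0.0; 0 0 0 0 0 0 0.0; 0 0 0 0 0 0 0.0",
  "grip_force": 40
}}

```text
time_s: 15.02
position: [0.6205, -0.2115, 0.0281]
tool_rot: [[-0.82, -0.572, -0.001], [-0.572, 0.82, 0.001], [0.0, 0.001, -1.0]]
ft_force: [-1.5, 2.0, 5.8]
grip_width: 0.0417
gripper_force: 39.8
```

Emit:
{"api": "move_arm", "payload": {
  "plan": "0 0 -0.0005 0 0 0.15 0; 0 0 0 0 0 0.15 0; 0 0 0 0 0 0.15 0; 0 0 0 0 0 0.15 0; 0 0 0 0 0 0.15 0; 0 0 0 0 0 0.15 0; 0 0 0 0 0 0.15 0; 0 0 0 0 0 0.12 0; 0 0 0 0 0 0 0; 0 0 0 0 0 0 0"
}}

```text
time_s: 16.27
position: [0.6204, -0.2111, 0.0281]
tool_rot: [[-0.848, 0.53, -0.001], [0.53, 0.848, 0.002], [0.002, 0.001, -1.0]]
ft_force: [-1.4, 5.7, 5.6]
grip_width: 0.0414
gripper_force: 40.8
```

Emit:
{"api": "move_arm", "payload": {
  "plan": "0 0 0 0 0 0 0.045; 0 0 0 0 0 0 0.06; 0 0 0 0 0 0 0.06; 0 0 -0.005 0 0 0 0.06; 0 0 -0.015 0 0 0 0.06; 0 0 -0.03 0 0 0 0.06; 0 0 -0.04 0 0 0 0.06; -0.03 0 -0.04 0 0 0 0.06; 0 0 0 0 0 0 0.06; 0 0 0 0 0 0 0.06"
}}

```text
time_s: 17.52
position: [0.6455, -0.2275, 0.1574]
tool_rot: [[-0.847, 0.532, -0.002], [0.532, 0.847, 0.001], [0.002, -0.0, -1.0]]
ft_force: [1.0, 1.3, -0.4]
grip_width: 0.0598
gripper_force: 0.0
```

```bash
python3 dial.py w8; python3 - <<'E'
from h import *
np.set_printoptions(precision=4,suppress=True)
im,d,c=shot('top','top9')
o,n,F,K,N,K2,h=lidfit(im,d,c,np.array([.483,-.246,.075])); print('lid',n,lidcentre(o,n,F,K)); print(env.observe()['ft_force'],env.observe()['time_s'])
a=cv2.imread('pics/w8.png'); b=im[150:270,150:510,::-1]; b=cv2.resize(b,(640,213)); cv2.imwrite('pics/fin.png',np.vstack([a[:380],b]))
E
```

```text
[ 0.6455 -0.2275  0.1574] [[-0.8468  0.532  -0.0019]
 [ 0.532   0.8468  0.0011]
 [ 0.0022 -0.     -1.    ]] 0.059840532457617876 [-29.303   38.5961  56.7031   0.0044  84.8268 -87.1654] 17.525
1842 [0.0315 0.0343 0.035  0.0358 0.0443]
disc (0.6211574673652649, -0.21170710027217865) 0.021748514845967293
ridge [ 0.6209 -0.2116] 70.88602863267987 284
lid [-0.0992 -0.1422  0.9849] [(array([ 0.4682, -0.2743,  0.0701]), 0.024052700027823448), (array([ 0.4687, -0.2773,  0.0697]), 0.0)]
[-0.8835 -0.567   0.1351] 17.625
```

View pics/fin.png

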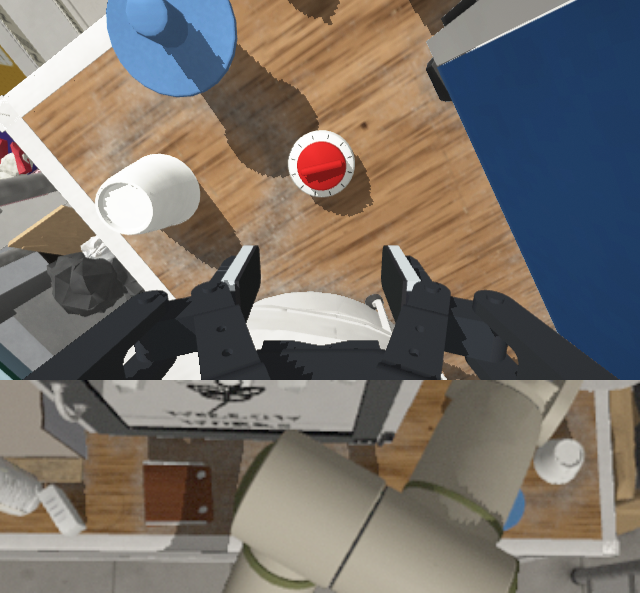

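The wrist view shows the dial at (322,166), its ridge turned 64° clockwise (1.12 rad) and staying there. The lid is on the cup at (172,40) and the spare cup stands where it was. The arm hides most of the lid in the top view, so I check it once from the wrist before handing in.

```bash
python3 - <<'E'
from h import *
im,d,c=shot('wrist')
o,n,F,K,N,K2,h=lidfit(im,d,c,np.array([.483,-.246,.075])); C=lidcentre(o,n,F,K)[0]; print('lid',n,C,env.observe()['time_s'])
if n[2]>.995 and abs(o[2]-.0697)<.004: print(env.close_job())
E
```

```text
lid [ 8.99312742e-04 -1.11330776e-03  9.99998976e-01] (array([ 0.48414325, -0.24596832,  0.06928483]), 0.043648410588502884) 17.675
the job is handed in; nothing more can be done
None
```

The lid sits level on the upright cup, the large red timer's dial stays at its second position (about 1.1 rad clockwise), and I handed the job in at 17.7 s; the spare cup and jar showed no sign of being moved, and the arm never went near the carton.

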